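# Square up the notebooks under the paperweight

## Robot

A 6-joint arm with a two-finger parallel gripper is mounted at the origin on the work surface. World frame = base frame: x ahead of the robot, y to its left, z up, the work surface at z = 0. Lengths are in m, angles in rad, forces in N, time in s.
With the tool pointing down it reaches from about 0.25 to 0.725 m from the base axis. Payload 9.7 kg.
Tool frame: the origin (TCP) lies midway between the tips of the shut fingers; the grasp point (between the pads) lies 19 mm behind it (robot.tcp_to_grasp is the z of the grasp point in the tool frame, in m); z points along the fingers, x is the direction in which the jaws open and shut, and the axes are right-handed (so a half turn about z gives the same grasp; the last joint's range is limited). The gripper opens to 85 mm and grips with 20 to 120 N. Pads are 22 mm wide; open, the fingers measure 114 mm over their backs; the gripper's body (76 mm by 85 mm) begins 54 mm behind the grasp point. The pads swing forward as they close: fully open they stand 13 mm farther back than shut.
Start: joints at [1.193, 0.087, 0.176, 1.66, 0, 1.571], TCP at [0.203, 0.511, 0.231] pointing down, gripper open.
Joint ranges: [-3.13, 3.13], [-0.85, 1.81], [-1.15, 1.24], [-2.2, 2.28], [-1.44, 1.52], [-3.14, 3.14]. Speed limits (rad/s): [2.22, 2.22, 2.57, 3.14, 3.14, 3.14].

## Interface

Orientations are given as a rotation vector (axis times angle).
In Python, from cell import robot gives the robot as it stands. The module is installed in compiled form; this text tells all that it offers.
- The arm moves only by the tool apply_moves, never from a script. Its argument "rows" is a list of rows, each an object of numbers: "rx", "ry", "rz": the turn, a rotation vector about the world's x, y, z in rad; "dx", "dy", "dz": the shift along the world's x, y, z in cm; "claw": the opening in per cent of the stroke, from 0 (shut) to 100 (fully open). A call has 1 to 5 rows; each row shifts and turns the pose as measured when the row begins; what a row does not reach is not made up. A row lasts 1/8 s, in which the tool goes at most 62.5 mm and 10.7 degrees, less where a joint would pass 70% of its speed; a pose out of reach is approached as far as the arm can. A call is refused whole if a number of a shift passes 6.25 or a number of a turn 0.188, either way. A call with a gripper value outside its range is refused whole. The fingers move at their own pace and stop on an object; "grip_force" is the grip in N (left out, the last holds). Time passes only in rows, so rows that do not move let the fingers close. It gives the time, the measured TCP pose, the force and the opening at its end, in the units of the state.
- robot.observe(): the state, without advancing time (a new reading comes with each control period).
- robot.grab_frame(name): name is "scene" or "side" or "wrist"; returns a dict with "color" (400x640x3 uint8, red, green, blue), "intrinsics" (3x3 intrinsics, pixels), "R" (3x3) and "t" (3): a world point X has camera coordinates R X + t. Camera axes: x right, y down, z forward; pixel columns grow to the right and rows downward; lengths in m; the calibration is good to about 2 mm. A picture is of the moment at which its call begins. There is no depth.
- robot.hand_in(): hands the job in, once; it reports no verdict.
The state is a dict: "t": time; "q": joint angles; "dq": joint speeds; "joint_torque": joint torques, N m; "eef_pos": TCP position; "eef_rot": TCP orientation; "contact_force": force on the tool from outside, world axes, zero at the start; "torque": the same for the moment, N m; "finger_gap": opening from 0.0 (shut) to 1.0 (fully open).
Only numpy, scipy, OpenCV 4.12 (cv2) and the standard library are available. Lean on these libraries where they do the work, as an engineer would, in place of code of your own. Each camera call takes 0.05 s, during which the arm holds its last target. There are 200 camera calls.

## Task

Tidy the three grey pocket notebooks into one neat pile where the thickest one lies: leave that one in place, lay the middle one squarely on it, then the thinnest squarely on top, all lying lengthwise the same way (spines on either side) with their edges lined up. Last, stand the marble paperweight upright on the middle of the top notebook. Set everything down gently without dropping it, and leave the other things on the desk where they are.

Things in the scene. Friction and masses are not known exactly. Their poses are not given: they have to be found in the camera images.
- thick_notebook: The thickest notebook, the base of the pile: hardcover pocket notebook with grey cloth covers and pale page edges, lying flat; rigid, a plain rectangle 100 long x 60 wide x 27 thick (mm), about 125 g. Origin: centre of its underside; x along the 100 mm length, y across the 60 mm width (spine at -y), z up. 
- middle_notebook: The notebook of middle thickness: hardcover pocket notebook with grey cloth covers and pale page edges, lying flat; rigid, a plain rectangle 100 long x 60 wide x 19 thick (mm), about 85 g. Origin: centre of its underside; x along the 100 mm length, y across the 60 mm width (spine at -y), z up. 
- thin_notebook: The thinnest notebook: hardcover pocket notebook with grey cloth covers and pale page edges, lying flat; rigid, a plain rectangle 100 long x 60 wide x 12 thick (mm), about 55 g. Origin: centre of its underside; x along the 100 mm length, y across the 60 mm width (spine at -y), z up. 
- paperweight: Paperweight: round white marble puck 50 mm in diameter and 20 mm high, with a brass knob on top standing on a thin neck (10 mm diameter, 20 to 28 mm up); the knob is an upright cylinder 20 mm in diameter, from 28 to 50 mm above the underside. About 200 g. Origin: centre of the underside, z up.
- pen: Bystander, leave alone: black pen lying flat, 138 mm long along its x, 10 mm thick. Origin: centre of the underside.
- mouse: Bystander, leave alone: white computer mouse, 100 (x) x 58 (y) x 31 mm high. Origin: centre of the underside.
- tape_roll: Bystander, leave alone: roll of clear tape lying flat, 52 mm outside and 26 mm inside diameter, 19 mm high. Origin: centre of the underside.
- cup: Bystander, leave alone: taupe stoneware cup without a handle, 80 mm across the rim, 68 mm high. Origin: centre of the underside.
- stapler: Bystander, leave alone: black stapler, 130 (x) x 36 (y) x 52 mm high. Origin: centre of the underside.
Things that resemble listed ones, but are neither listed nor needed, are in the scene too. Leave any pink look-alike of the middle_notebook alone.

How it is judged:
By the outcome, as a careful person would: the job done as asked, in the order asked, and still so for the second after the job is handed in, with the robot touching nothing.
It also fails if it takes over 72 s, if anything falls off the work surface, if the arm or the gripper's body presses on something with over 40 N, if the wrist force passes 120 N, or if a joint passes its speed limit or range.

## Working session

There is one attempt and no reset: what is moved stays moved. The work goes in short steps, Python scripts to look and compute and a tool call to move; the robot and the scene stay as the last step left them, time stands still between calls to the robot, and variables do not carry over. Pictures are saved under pics/ and viewed, about 8 in all and at most 12, crops included, and the job is handed in when it is done.

Besides the shell and the picture viewer there is one more tool, called after ">>>" as name([rows], argument=value, ...), one row to a line, values as JSON. apply_moves: Moves the arm, as the interface text tells. Its arguments: {"type":"object","properties":{"rows":{"type":"array"},"grip_force":{"type":"number"}},"required":["rows"]}

```bash
mkdir -p pics
cat > h.py <<'E'
import numpy as np, cv2
from cell import robot
def snap(n,f):
    d=robot.grab_frame(n); cv2.imwrite(f'pics/{f}.png',d['color'][:,:,::-1]); np.savez(f'pics/{f}.npz',K=d['intrinsics'],R=d['R'],t=d['t'],c=d['color']); return d
def load(f): 
    z=np.load(f'pics/{f}.npz'); return dict(intrinsics=z['K'],R=z['R'],t=z['t'],color=z['c'])
def ray(d,px,z):
    px=np.atleast_2d(np.asarray(px,float)); K,R,t=d['intrinsics'],d['R'],d['t']
    v=np.c_[px,np.ones(len(px))]@np.linalg.inv(K).T@R
    c=-R.T@t
    return c+v*((z-c[2])/v[:,2])[:,None]
def proj(d,X):
    X=np.atleast_2d(X)@d['R'].T+d['t']; p=X@d['intrinsics'].T; return p[:,:2]/p[:,2:]
E
python3 - <<'E'
from h import *
for n in('scene','side'):
    d=snap(n,n+'0'); print(n,-d['R'].T@d['t'],d['intrinsics'][0,0])
a=load('scene0')['color'];b=load('side0')['color']
cv2.imwrite('pics/both.png',cv2.resize(np.vstack([a,b])[:,:,::-1],None,fx=.75,fy=.75))
s=robot.observe();print(s)
print(robot.tcp_to_grasp)
E
```

```text
scene [ 1.10488121 -0.63366759  0.90858119] 460.7385821195635
side [0.35416044 0.75015712 0.94918467] 511.3378058141853
{'t': 0.1, 'q': array([1.19297478e+00, 8.74173270e-02, 1.75248496e-01, 1.65977670e+00,
       2.05625058e-05, 1.57084098e+00]), 'dq': array([ 9.07448066e-04, -1.22654464e-03,  3.51329348e-03,  1.22622976e-03,
       -3.03577137e-04, -9.85547759e-05]), 'joint_torque': array([-1.40990367e-03, -5.21560836e+01,  4.65653586e+01,  1.60146179e-02,
       -5.54925884e-05,  3.38143559e-05]), 'eef_pos': array([0.20282032, 0.51104126, 0.23066524]), 'eef_rot': array([ 2.59860232e+00,  1.76434666e+00, -1.51125796e-03]), 'contact_force': array([ 0.49125593, -0.93974661, -0.19784895]), 'torque': array([-0.01611719, -0.06094155, -0.03202008]), 'finger_gap': 1.0016511688009286}
-0.0187
```

View pics/scene0.png

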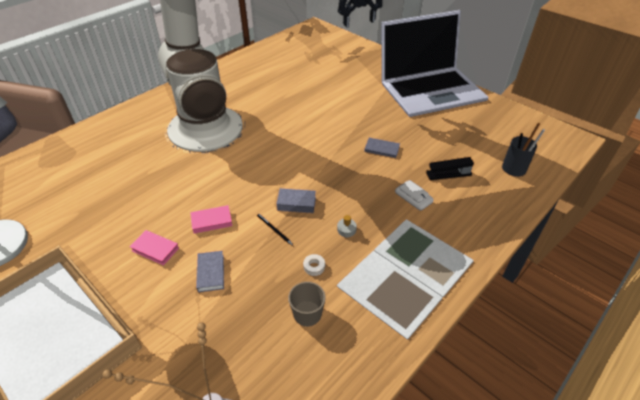

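View pics/side0.png

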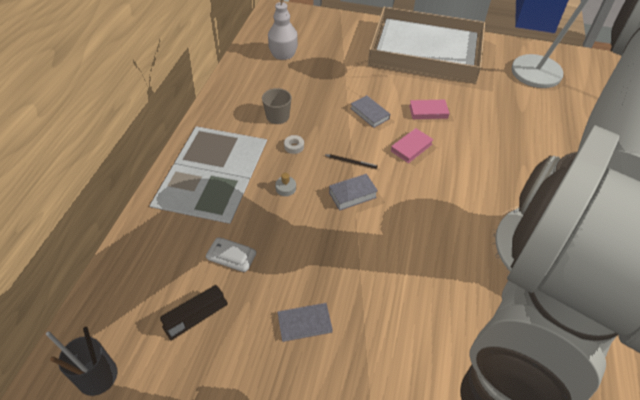

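Grey candidates in scene/side view: A (382,147)/(304,322), B (296,201)/(354,191), C (210,271)/(371,110); two pink look-alikes are excluded by colour. B looks thickest; I'll confirm with one enlarged crop.

Run:
```python
from h import *
a=load('scene0');b=load('side0')
rows=[]
for d,ps in((a,[(382,147),(296,201),(210,271),(347,227)]),(b,[(304,322),(354,191),(371,110),(286,185)])):
    rows.append(np.hstack([cv2.resize(d['color'][y-35:y+35,x-35:x+35],(200,200),interpolation=cv2.INTER_CUBIC) for x,y in ps]))
cv2.imwrite('pics/crops.png',np.vstack(rows)[:,:,::-1])
```

```text
(no output)
```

View pics/crops.png

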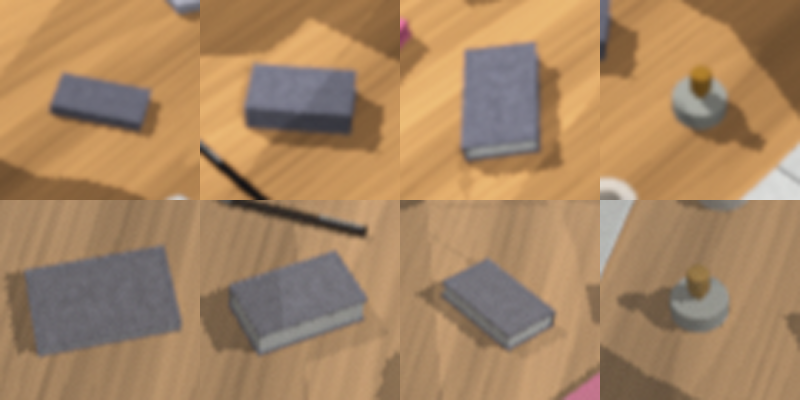

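Crops: A (left) shows a thin edge, B (second) has by far the tallest spine/page block (thickest), C (third) has an intermediate page edge; paperweight stands upright at (347,227)/(286,185). Now measure corners and heights across both views.

Run:
```python
from h import *
a=load('scene0');b=load('side0')
def quads(d,c,s=8):
    x,y=c; im=cv2.resize(d['color'][y-40:y+40,x-40:x+40],None,fx=s,fy=s,interpolation=cv2.INTER_CUBIC).astype(int)
    m=((im[:,:,0]-im[:,:,2])<12).astype(np.uint8)   # grey/blue: not warm
    cs=cv2.findContours(m,0,cv2.CHAIN_APPROX_NONE)[0]
    k=[q for q in cs if cv2.pointPolygonTest(q,(40*s,40*s),False)>=0][0]
    h=cv2.convexHull(k); p=cv2.approxPolyDP(h,0.025*cv2.arcLength(h,True),True)[:,0]
    return (p+.5)/s-.5+[x-40,y-40]
for n,pa,pb in(('A',(382,147),(304,322)),('B',(296,201),(354,191)),('C',(210,271),(371,110))):
    for d,p,nm in((a,pa,'scene'),(b,pb,'side')):
        q=quads(d,p); print(n,nm,'px',q.round(1).tolist())
        for z in (0,.012,.019,.027): print('  z',z,ray(d,q,z)[:,:2].round(4).tolist())
for d,p,z in((a,(346.5,219),.05),(b,(286,179),.05)): print('knob',ray(d,p,z))
```

```text
A scene px [[368.9, 138.3], [397.8, 143.3], [395.4, 155.6], [365.8, 150.8]]
  z 0 [[0.4208, 0.3264], [0.5025, 0.3696], [0.5331, 0.3163], [0.4532, 0.2712]]
  z 0.012 [[0.4298, 0.3137], [0.5104, 0.3563], [0.5406, 0.3037], [0.4618, 0.2592]]
  z 0.019 [[0.4351, 0.3063], [0.5151, 0.3486], [0.545, 0.2964], [0.4668, 0.2523]]
  z 0.027 [[0.4411, 0.2978], [0.5204, 0.3397], [0.5501, 0.288], [0.4725, 0.2443]]
A side px [[325.7, 303.8], [330.7, 331.6], [282.3, 340.3], [278.3, 311.3]]
  z 0 [[0.4542, 0.2604], [0.4299, 0.3164], [0.5166, 0.3581], [0.5427, 0.3013]]
  z 0.012 [[0.4529, 0.2666], [0.429, 0.3218], [0.5146, 0.3631], [0.5403, 0.307]]
  z 0.019 [[0.4522, 0.2702], [0.4284, 0.325], [0.5134, 0.3659], [0.5389, 0.3103]]
  z 0.027 [[0.4513, 0.2743], [0.4278, 0.3287], [0.512, 0.3693], [0.5373, 0.3141]]
B scene px [[279.8, 189.2], [313.9, 191.1], [312.7, 211.1], [278.1, 209.1]]
  z 0 [[0.3854, -0.0287], [0.4604, 0.0325], [0.5114, -0.0255], [0.4384, -0.0849]]
  z 0.012 [[0.395, -0.0367], [0.4689, 0.0237], [0.5192, -0.0335], [0.4472, -0.0921]]
  z 0.019 [[0.4005, -0.0414], [0.4739, 0.0185], [0.5238,
[... 1021 characters left out ...]
283, -0.3355]]
C side px [[351.4, 103.1], [366.4, 95.7], [388.8, 113.4], [388.4, 117.9], [373.3, 126.3], [351.3, 108.7]]
  z 0 [[0.537, -0.3701], [0.5021, -0.4137], [0.4267, -0.3547], [0.4246, -0.3359], [0.4588, -0.2911], [0.5322, -0.3462]]
  z 0.012 [[0.5347, -0.3559], [0.5002, -0.399], [0.4258, -0.3408], [0.4237, -0.3221], [0.4575, -0.2779], [0.53, -0.3323]]
  z 0.019 [[0.5334, -0.3476], [0.4992, -0.3904], [0.4253, -0.3326], [0.4232, -0.3141], [0.4567, -0.2702], [0.5287, -0.3243]]
  z 0.027 [[0.5318, -0.3382], [0.4979, -0.3806], [0.4246, -0.3233], [0.4226, -0.305], [0.4558, -0.2614], [0.5272, -0.315]]
knob [[ 0.62439212 -0.01994186  0.05      ]]
knob [[ 0.61752547 -0.00282554  0.05      ]]
```

Two-view agreement: A top at z≈12 mm (thin; centre ≈(0.484,0.315), yaw ≈27°), B at 27 mm (thick; ≈(0.463,-0.038), yaw ≈38.5°), C at 19 mm (middle; ≈(0.478,-0.340), yaw ≈-38°). Sizes (~97×60) fit. First go over C.

>>> apply_moves([
  {"dx": 2,"dy": -6,"claw": 100},
  {"dx": 2,"dy": -6},
  {"dx": 2,"dy": -6},
  {"dx": 2,"dy": -6},
  {"dx": 2,"dy": -6},
], grip_force=30)

```text
$.rows[0]: bad value
```

```bash
python3 -c "
from h import *
s=robot.observe();print(s['t'],s['q'].round(3),s['eef_pos'].round(4),s['eef_rot'].round(3))"
```

```text
0.1 [1.193 0.087 0.175 1.66  0.    1.571] [0.2028 0.511  0.2307] [ 2.599e+00  1.764e+00 -2.000e-03]
```

>>> apply_moves([
  {"rx": 0,"ry": 0,"rz": 0,"dx": 2,"dy": -6,"dz": 0,"claw": 100},
  {"rx": 0,"ry": 0,"rz": 0,"dx": 2,"dy": -6,"dz": 0,"claw": 100},
  {"rx": 0,"ry": 0,"rz": 0,"dx": 2,"dy": -6,"dz": 0,"claw": 100},
  {"rx": 0,"ry": 0,"rz": 0,"dx": 2,"dy": -6,"dz": 0,"claw": 100},
  {"rx": 0,"ry": 0,"rz": 0,"dx": 2,"dy": -6,"dz": 0,"claw": 100},
], grip_force=30)

```text
t: 0.72
eef_pos: [0.3, 0.2128, 0.2263]
eef_rot: [2.59, 1.772, -0.009]
contact_force: [1.5, -0.1, -0.3]
finger_gap: 1.001
```

```bash
python3 -c "
from h import *
s=robot.observe();print(s['t'],s['q'].round(3),s['eef_pos'].round(4),s['eef_rot'].round(3))"
```

```text
0.725 [ 0.619 -0.34  -0.217  1.7   -0.003  0.99 ] [0.3    0.2128 0.2263] [ 2.59   1.772 -0.009]
```

>>> apply_moves([
  {"rx": 0,"ry": 0,"rz": -0.032,"dx": 2,"dy": -6.1,"dz": 0,"claw": 100},
  {"rx": 0,"ry": 0,"rz": -0.032,"dx": 2,"dy": -6.1,"dz": 0,"claw": 100},
  {"rx": 0,"ry": 0,"rz": -0.032,"dx": 2,"dy": -6.1,"dz": 0,"claw": 100},
  {"rx": 0,"ry": 0,"rz": -0.032,"dx": 2,"dy": -6.1,"dz": 0,"claw": 100},
  {"rx": 0,"ry": 0,"rz": -0.032,"dx": 2,"dy": -6.1,"dz": 0,"claw": 100},
])

```text
t: 1.35
eef_pos: [0.3949, -0.0854, 0.2261]
eef_rot: [2.725, 1.554, -0.005]
contact_force: [1.3, 1.3, -0.2]
finger_gap: 1.0
```

>>> apply_moves([
  {"rx": 0,"ry": 0,"rz": -0.032,"dx": 2,"dy": -6.1,"dz": 0,"claw": 100},
  {"rx": 0,"ry": 0,"rz": -0.032,"dx": 2,"dy": -6.1,"dz": 0,"claw": 100},
  {"rx": 0,"ry": 0,"rz": -0.032,"dx": 2,"dy": -6.1,"dz": 0,"claw": 100},
  {"rx": 0,"ry": 0,"rz": -0.032,"dx": 2,"dy": -6.1,"dz": 0,"claw": 100},
  {"rx": 0,"ry": 0,"rz": 0,"dx": 0,"dy": 0,"dz": 0,"claw": 100},
])

```text
t: 1.98
eef_pos: [0.4707, -0.3268, 0.2223]
eef_rot: [2.83, 1.363, -0.008]
contact_force: [-1.2, 0.2, -0.2]
finger_gap: 1.001
```

```bash
cat >> h.py <<'E'
from scipy.spatial.transform import Rotation as Ro
def st():
    s=robot.observe(); r=Ro.from_rotvec(s['eef_rot']).as_matrix()
    print('t',round(s['t'],2),'pos',s['eef_pos'].round(4),'yaw',np.degrees(np.arctan2(r[1,0],r[0,0])).round(2),'z',r[:,2].round(4),'gap',round(s['finger_gap'],3),'F',s['contact_force'].round(1),'q6',s['q'][5].round(2)); return s
E
python3 - <<'E'
from h import *
st(); d=snap('wrist','w1'); print(-d['R'].T@d['t'])
print(proj(d,[[.478,-.34,.019]]))
E
```

```text
t 1.98 pos [ 0.4707 -0.3268  0.2223] yaw 51.45 z [-0.0045 -0.0028 -1.    ] gap 1.001 F [-1.2  0.2 -0.2] q6 0.07
[ 0.41967692 -0.28462285  0.36442046]
[[312.90639582 184.12863049]]
```

View pics/w1.png

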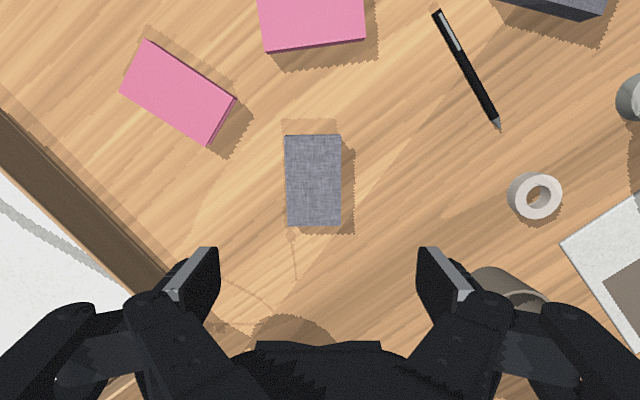

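Wrist picture: middle notebook upright and square in view, corners ≈(285,134)-(340,226); pink look-alikes at (178,95),(310,20); cup behind the right finger at ≈(505,285). Measure book and cup.

```bash
cat >> h.py <<'E'
def book(d,c,z,w=90,s=4,thr=22):
    x,y=map(int,c); x0,y0=max(x-w,0),max(y-w,0)
    im=cv2.resize(d['color'][y0:y+w,x0:x+w],None,fx=s,fy=s,interpolation=cv2.INTER_CUBIC).astype(int)
    m=((abs(im[:,:,0]-im[:,:,2])<thr)&(im.sum(2)>150)).astype(np.uint8)
    m=cv2.morphologyEx(m,cv2.MORPH_OPEN,np.ones((4*s,4*s),np.uint8))
    cs=cv2.findContours(m,0,cv2.CHAIN_APPROX_NONE)[0]
    k=[q for q in cs if cv2.pointPolygonTest(q,(float((x-x0)*s),float((y-y0)*s)),False)>=0][0]
    P=ray(d,(k[:,0]+.5)/s-.5+[x0,y0],z)[:,:2]
    (cx,cy),(a,b),_=r=cv2.minAreaRect((P*1e3).astype(np.float32))
    q=cv2.boxPoints(r); e=q[1]-q[0]; f=q[2]-q[1]; l=e if np.hypot(*e)>np.hypot(*f) else f
    ang=np.degrees(np.arctan2(l[1],l[0]))%180
    print('centre mm',round(cx,1),round(cy,1),'size',round(a,1),round(b,1),'long axis',round(ang,2),'jaw',round((ang+90)%180,2)); return cx/1e3,cy/1e3,ang
E
python3 - <<'E'
from h import *
d=load('w1'); book(d,(313,181),.019)
a=load('scene0'); print('cup',ray(a,[(307,292)],.068),ray(load('side0'),[(277,97)],.068))
E
```

```text
centre mm 476.1 -338.4 size 59.7 101.1 long axis 142.54 jaw 52.54
cup [[ 0.71143333 -0.24973676  0.068     ]] [[ 0.72062142 -0.26057874  0.068     ]]
```

>>> apply_moves([
  {"rx": 0.003,"ry": -0.004,"rz": 0.019,"dx": 0.54,"dy": -1.16,"dz": -3,"claw": 100},
  {"rx": 0,"ry": 0,"rz": 0,"dx": 0,"dy": 0,"dz": -5.5,"claw": 100},
  {"rx": 0,"ry": 0,"rz": 0,"dx": 0,"dy": 0,"dz": -5.5,"claw": 100},
  {"rx": 0,"ry": 0,"rz": 0,"dx": 0,"dy": 0,"dz": -3,"claw": 100},
  {"rx": 0,"ry": 0,"rz": 0,"dx": 0,"dy": 0,"dz": 0,"claw": 100},
])

```text
t: 2.65
eef_pos: [0.475, -0.3318, 0.0514]
eef_rot: [2.81, 1.399, 0.004]
contact_force: [0.1, -0.6, 0.5]
finger_gap: 1.001
```

Run:
```python
from h import *
st()
```

```text
t 2.65 pos [ 0.475  -0.3318  0.0514] yaw 52.93 z [ 3.3e-03 -9.0e-04 -1.0e+00] gap 1.001 F [ 0.1 -0.6  0.5] q6 0.04
```

>>> apply_moves([
  {"rx": 0,"ry": 0.003,"rz": -0.006,"dx": 0.1,"dy": -0.65,"dz": -1,"claw": 100},
  {"rx": 0,"ry": 0,"rz": 0,"dx": 0,"dy": 0,"dz": -2.5,"claw": 100},
  {"rx": 0,"ry": 0,"rz": 0,"dx": 0,"dy": 0,"dz": -1,"claw": 100},
  {"rx": 0,"ry": 0,"rz": 0,"dx": 0,"dy": 0,"dz": 0,"claw": 100},
])

```text
t: 3.15
eef_pos: [0.4791, -0.3398, 0.0115]
eef_rot: [2.808, 1.389, 0.006]
contact_force: [-0.8, 0.2, 0.8]
finger_gap: 0.996
```

Run:
```python
from h import *
st()
```

```text
t 3.15 pos [ 0.4791 -0.3398  0.0115] yaw 52.64 z [ 0.0073 -0.0062 -1.    ] gap 0.996 F [-0.8  0.2  0.8] q6 0.04
```

>>> apply_moves([
  {"rx": 0.006,"ry": 0.007,"rz": 0,"dx": -0.3,"dy": 0.14,"dz": -0.8,"claw": 100},
  {"rx": 0,"ry": 0,"rz": 0,"dx": 0,"dy": 0,"dz": -0.6,"claw": 100},
  {"rx": 0,"ry": 0,"rz": 0,"dx": 0,"dy": 0,"dz": 0,"claw": 100},
])

```text
t: 3.52
eef_pos: [0.4768, -0.3391, -0.0014]
eef_rot: [2.814, 1.392, 0.002]
contact_force: [0.1, -0.9, 0.3]
finger_gap: 0.998
```

Run:
```python
from h import *
for i in range(3): st()
```

```text
t 3.52 pos [ 0.4768 -0.3391 -0.0014] yaw 52.63 z [ 0.002  -0.0014 -1.    ] gap 0.998 F [ 0.1 -0.9  0.3] q6 0.03
t 3.52 pos [ 0.4768 -0.3391 -0.0014] yaw 52.63 z [ 0.002  -0.0014 -1.    ] gap 0.998 F [ 0.1 -0.9  0.3] q6 0.03
t 3.52 pos [ 0.4768 -0.3391 -0.0014] yaw 52.63 z [ 0.002  -0.0014 -1.    ] gap 0.998 F [ 0.1 -0.9  0.3] q6 0.03
```

>>> apply_moves([
  {"rx": 0,"ry": 0,"rz": 0,"dx": 0,"dy": 0,"dz": 0,"claw": 60},
  {"rx": 0,"ry": 0,"rz": 0,"dx": 0,"dy": 0,"dz": 0,"claw": 50},
  {"rx": 0,"ry": 0,"rz": 0,"dx": 0,"dy": 0,"dz": 0,"claw": 50},
  {"rx": 0,"ry": 0,"rz": 0,"dx": 0,"dy": 0,"dz": 0,"claw": 50},
], grip_force=30)

```text
t: 4.03
eef_pos: [0.4771, -0.3392, -0.0007]
eef_rot: [2.813, 1.392, 0.003]
contact_force: [0.2, 0.5, -1.1]
finger_gap: 0.691
```

Run:
```python
from h import *
st(); d=snap('wrist','w2');
```

```text
t 4.03 pos [ 0.4771 -0.3392 -0.0007] yaw 52.64 z [ 0.0027 -0.0018 -1.    ] gap 0.691 F [ 0.2  0.5 -1.1] q6 0.03
```

View pics/w2.png

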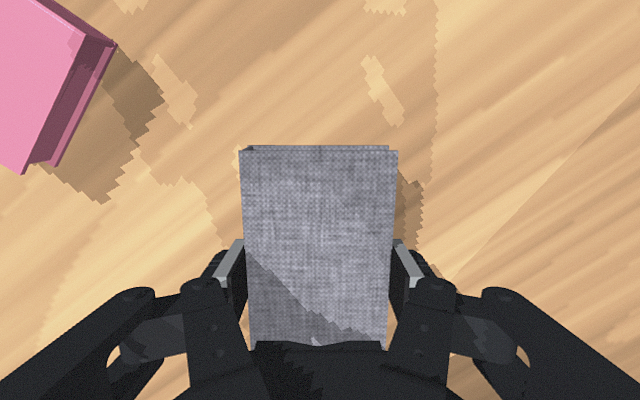

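Middle notebook gripped squarely; its far edge shows at row ≈150, columns 239–398. Lift and go to a spot from which the wrist camera sees B beside the held book.

>>> apply_moves([
  {"rx": 0,"ry": 0,"rz": 0,"dx": 0,"dy": 0,"dz": 2,"claw": 50},
  {"rx": 0,"ry": 0,"rz": 0,"dx": 0,"dy": 0,"dz": 5,"claw": 50},
  {"rx": 0,"ry": 0,"rz": 0,"dx": 0,"dy": 0,"dz": 5,"claw": 50},
  {"rx": 0,"ry": 0,"rz": 0,"dx": 0.5,"dy": 3,"dz": 5,"claw": 50},
  {"rx": 0,"ry": 0,"rz": 0,"dx": 0.5,"dy": 5,"dz": 4,"claw": 50},
])

```text
t: 4.7
eef_pos: [0.4838, -0.2593, 0.209]
eef_rot: [-2.815, -1.385, 0.004]
contact_force: [1.4, 0.6, -0.9]
finger_gap: 0.693
```

>>> apply_moves([
  {"rx": 0,"ry": 0,"rz": 0,"dx": 0.5,"dy": 5,"dz": 1,"claw": 50},
  {"rx": 0,"ry": 0,"rz": 0,"dx": 0.5,"dy": 5,"dz": 0,"claw": 50},
  {"rx": 0,"ry": 0,"rz": 0,"dx": 0,"dy": 1,"dz": 0,"claw": 50},
  {"rx": 0,"ry": 0,"rz": 0,"dx": 0,"dy": 0,"dz": 0,"claw": 50},
])

```text
t: 5.2
eef_pos: [0.4951, -0.1446, 0.2239]
eef_rot: [2.816, 1.39, 0.004]
contact_force: [0.6, 0.3, -1.0]
finger_gap: 0.697
```

Run:
```python
from h import *
d=load('w2')
f=ray(d,[(239,151),(398,150)],.019)[:,:2]; print('edge',f,np.linalg.norm(f[1]-f[0]))
u=np.array([np.cos(np.radians(142.6)),np.sin(np.radians(142.6))]); c=f.mean(0)-.05*u
print('held centre',c,'minus tcp along long axis', (c-[.4771,-.3392])@u)
st(); d=snap('wrist','w3'); print(proj(d,[[.4635,-.0375,.027]]))
```

```text
edge [[ 0.41936533 -0.33150743]
 [ 0.4549829  -0.28416622]] 0.05924358279219411
held centre [ 0.47689485 -0.33820562] minus tcp along long axis 0.0007669400456547113
t 5.2 pos [ 0.4951 -0.1446  0.2239] yaw 52.55 z [ 2.9e-03  4.0e-04 -1.0e+00] gap 0.697 F [ 0.6  0.3 -1. ] q6 0.37
[[384.15793754  81.16208015]]
```

View pics/w3.png

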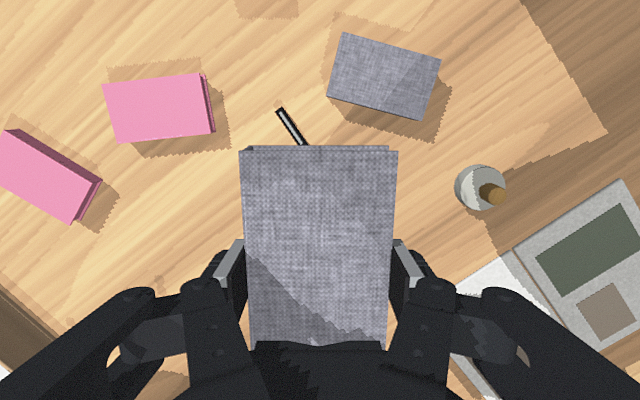

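Held book unchanged; thick notebook B fully visible at ≈(384,77), paperweight at ≈(480,188).

Run:
```python
from h import *
d=load('w3'); book(d,(384,77),.027,w=70)
print('pw',ray(d,[(492,194)],.05),ray(d,[(478,188)],.02))
print(ray(d,[(343,31),(441,60),(423,121),(327,94)],.027))
```

```text
centre mm 460.6 -36.9 size 100.3 60.2 long axis 38.17 jaw 128.17
pw [[ 0.61570786 -0.01658696  0.05      ]] [[ 0.61695875 -0.01705906  0.02      ]]
[[ 0.40298222 -0.04307587  0.027     ]
 [ 0.4808233   0.01689747  0.027     ]
 [ 0.51878322 -0.02781586  0.027     ]
 [ 0.43911107 -0.08914837  0.027     ]]
```

>>> apply_moves([
  {"rx": 0,"ry": 0,"rz": 0.165,"dx": -0.42,"dy": 1.35,"dz": 0,"claw": 50},
  {"rx": 0,"ry": 0,"rz": 0.165,"dx": -0.42,"dy": 1.35,"dz": 0,"claw": 50},
  {"rx": 0,"ry": 0,"rz": 0.165,"dx": -0.42,"dy": 1.35,"dz": 0,"claw": 50},
  {"rx": 0,"ry": 0,"rz": 0.165,"dx": -0.42,"dy": 1.35,"dz": 0,"claw": 50},
  {"rx": 0,"ry": 0,"rz": 0.165,"dx": -0.42,"dy": 1.35,"dz": 0,"claw": 50},
])

```text
t: 5.88
eef_pos: [0.4732, -0.083, 0.2216]
eef_rot: [-2.004, -2.417, 0.001]
contact_force: [0.5, 0.4, -0.0]
finger_gap: 0.693
```

>>> apply_moves([
  {"rx": 0,"ry": 0,"rz": 0.165,"dx": -0.42,"dy": 1.35,"dz": -2,"claw": 50},
  {"rx": 0,"ry": 0,"rz": 0.165,"dx": -0.42,"dy": 1.35,"dz": -4,"claw": 50},
  {"rx": 0,"ry": 0,"rz": 0.165,"dx": -0.42,"dy": 1.35,"dz": -4,"claw": 50},
  {"rx": 0,"ry": 0,"rz": 0,"dx": 0,"dy": 0,"dz": -3,"claw": 50},
  {"rx": 0,"ry": 0,"rz": 0,"dx": 0,"dy": 0,"dz": 0,"claw": 50},
])

```text
t: 6.5
eef_pos: [0.4599, -0.047, 0.0871]
eef_rot: [-1.335, -2.841, 0.002]
contact_force: [-0.8, 0.2, 0.4]
finger_gap: 0.697
```

```bash
cat >> h.py <<'E'
def todo(x,y,z,yaw):
    s=st(); r=Ro.from_rotvec(s['eef_rot']).as_matrix(); w=np.degrees(np.arctan2(r[1,0],r[0,0]))
    print('todo cm',((np.array([x,y,z])-s['eef_pos'])*100).round(2),'rz',round(np.radians((yaw-w+180)%360-180),3),'rx',r[1,2].round(3)*-1,'ry',r[0,2].round(3))
E
python3 - <<'E'
from h import *
todo(.4612,-.0364,.0265,128.17)
E
```

```text
t 6.5 pos [ 0.4599 -0.047   0.0871] yaw 129.68 z [-2.8e-03 -3.0e-04 -1.0e+00] gap 0.697 F [-0.8  0.2  0.4] q6 -0.79
todo cm [ 0.13  1.06 -6.06] rz -0.026 rx 0.0 ry -0.003
```

>>> apply_moves([
  {"rx": 0,"ry": -0.003,"rz": -0.026,"dx": 0.13,"dy": 1.06,"dz": -1.5,"claw": 50},
  {"rx": 0,"ry": 0,"rz": 0,"dx": 0,"dy": 0,"dz": -2,"claw": 50},
  {"rx": 0,"ry": 0,"rz": 0,"dx": 0,"dy": 0,"dz": -0.5,"claw": 50},
  {"rx": 0,"ry": 0,"rz": 0,"dx": 0,"dy": 0,"dz": 0,"claw": 50},
  {"rx": 0,"ry": 0,"rz": 0,"dx": 0,"dy": 0,"dz": 0,"claw": 50},
])

```text
t: 7.12
eef_pos: [0.4646, -0.0398, 0.0526]
eef_rot: [1.38, 2.815, 0.003]
contact_force: [-1.2, 0.5, -0.7]
finger_gap: 0.691
```

Run:
```python
from h import *
todo(.4612,-.0364,.0265,128.17)
```

```text
t 7.12 pos [ 0.4646 -0.0398  0.0526] yaw 127.77 z [ 0.0067 -0.0013 -1.    ] gap 0.691 F [-1.2  0.5 -0.7] q6 -0.74
todo cm [-0.34  0.34 -2.61] rz 0.007 rx 0.001 ry 0.007
```

>>> apply_moves([
  {"rx": 0.001,"ry": 0.007,"rz": 0.007,"dx": -0.34,"dy": 0.34,"dz": -0.8,"claw": 50},
  {"rx": 0,"ry": 0,"rz": 0,"dx": 0,"dy": 0,"dz": -0.8,"claw": 50},
  {"rx": 0,"ry": 0,"rz": 0,"dx": 0,"dy": 0,"dz": 0,"claw": 50},
])

```text
t: 7.5
eef_pos: [0.4614, -0.0363, 0.0365]
eef_rot: [1.372, 2.826, -0.0]
contact_force: [-0.5, 0.1, -0.6]
finger_gap: 0.696
```

Run:
```python
from h import *
todo(.4612,-.0364,.0265,128.17)
```

```text
t 7.5 pos [ 0.4614 -0.0363  0.0365] yaw 128.2 z [ 3.e-04 -4.e-04 -1.e+00] gap 0.696 F [-0.5  0.1 -0.6] q6 -0.75
todo cm [-0.02 -0.01 -1.  ] rz -0.0 rx 0.0 ry 0.0
```

>>> apply_moves([
  {"rx": 0,"ry": 0,"rz": 0,"dx": 0,"dy": 0,"dz": -0.5,"claw": 50},
  {"rx": 0,"ry": 0,"rz": 0,"dx": 0,"dy": 0,"dz": -0.3,"claw": 50},
  {"rx": 0,"ry": 0,"rz": 0,"dx": 0,"dy": 0,"dz": 0,"claw": 50},
])

```text
t: 7.88
eef_pos: [0.4613, -0.0362, 0.0278]
eef_rot: [1.372, 2.826, -0.0]
contact_force: [1.2, 0.1, -1.2]
finger_gap: 0.693
```

>>> apply_moves([
  {"rx": 0,"ry": 0,"rz": 0,"dx": 0,"dy": 0,"dz": -0.12,"claw": 50},
  {"rx": 0,"ry": 0,"rz": 0,"dx": 0,"dy": 0,"dz": 0,"claw": 50},
])

```text
t: 8.12
eef_pos: [0.4615, -0.0363, 0.0267]
eef_rot: [1.372, 2.826, -0.0]
contact_force: [0.6, -0.6, -1.8]
finger_gap: 0.695
```

Run:
```python
from h import *
todo(.4612,-.0364,.0265,128.17)
```

```text
t 8.12 pos [ 0.4615 -0.0363  0.0267] yaw 128.2 z [ 4.e-04 -3.e-04 -1.e+00] gap 0.695 F [ 0.6 -0.6 -1.8] q6 -0.74
todo cm [-0.03 -0.01 -0.02] rz -0.001 rx 0.0 ry 0.0
```

>>> apply_moves([
  {"rx": 0,"ry": 0,"rz": 0,"dx": 0,"dy": 0,"dz": -0.06,"claw": 50},
  {"rx": 0,"ry": 0,"rz": 0,"dx": 0,"dy": 0,"dz": 0,"claw": 50},
])

```text
t: 8.38
eef_pos: [0.4616, -0.0363, 0.0263]
eef_rot: [1.372, 2.825, -0.0]
contact_force: [0.6, 0.4, -0.0]
finger_gap: 0.696
```

>>> apply_moves([
  {"rx": 0,"ry": 0,"rz": 0,"dx": 0,"dy": 0,"dz": -0.06,"claw": 50},
  {"rx": 0,"ry": 0,"rz": 0,"dx": 0,"dy": 0,"dz": 0,"claw": 50},
])

```text
t: 8.62
eef_pos: [0.4617, -0.0363, 0.0262]
eef_rot: [1.372, 2.825, 0.0]
contact_force: [0.7, 0.7, -0.6]
finger_gap: 0.692
```

Descent stopped at 26.2 mm as expected: contact. Release and rise.

>>> apply_moves([
  {"rx": 0,"ry": 0,"rz": 0,"dx": 0,"dy": 0,"dz": 0,"claw": 75},
  {"rx": 0,"ry": 0,"rz": 0,"dx": 0,"dy": 0,"dz": 0,"claw": 95},
  {"rx": 0,"ry": 0,"rz": 0,"dx": 0,"dy": 0,"dz": 0,"claw": 100},
  {"rx": 0,"ry": 0,"rz": 0,"dx": 0,"dy": 0,"dz": 2,"claw": 100},
  {"rx": 0,"ry": 0,"rz": 0,"dx": 0,"dy": 0,"dz": 5,"claw": 100},
])

```text
t: 9.25
eef_pos: [0.4594, -0.0361, 0.0939]
eef_rot: [-1.37, -2.822, 0.004]
contact_force: [1.4, -0.3, 0.3]
finger_gap: 1.002
```

>>> apply_moves([
  {"rx": 0,"ry": 0,"rz": 0,"dx": 0,"dy": 2,"dz": 5,"claw": 100},
  {"rx": 0,"ry": 0,"rz": 0,"dx": 0,"dy": 4,"dz": 4,"claw": 100},
  {"rx": 0,"ry": 0,"rz": 0,"dx": 0,"dy": 5,"dz": 3,"claw": 100},
  {"rx": 0,"ry": 0,"rz": 0,"dx": 0,"dy": 0,"dz": 0,"claw": 100},
])

```text
t: 9.75
eef_pos: [0.4601, 0.0766, 0.2213]
eef_rot: [-1.375, -2.825, -0.002]
contact_force: [0.4, 0.7, 0.1]
finger_gap: 1.003
```

Run:
```python
from h import *
st(); d=snap('wrist','w4'); c=proj(d,[[.4606,-.0369,.046]])[0];print(c); book(d,c,.046)
x,y=c.astype(int); cv2.imwrite('pics/w4c.png',cv2.resize(d['color'][max(y-90,0):y+90,x-90:x+90,::-1],None,fx=3,fy=3,interpolation=cv2.INTER_CUBIC))
```

```text
t 9.75 pos [0.4601 0.0766 0.2213] yaw 128.08 z [ 5.0e-04  1.1e-03 -1.0e+00] gap 1.003 F [0.4 0.7 0.1] q6 -0.5
[221.46876261 102.54609059]
centre mm 459.0 -32.8 size 99.4 68.5 long axis 38.14 jaw 128.14
```

View pics/w4c.png

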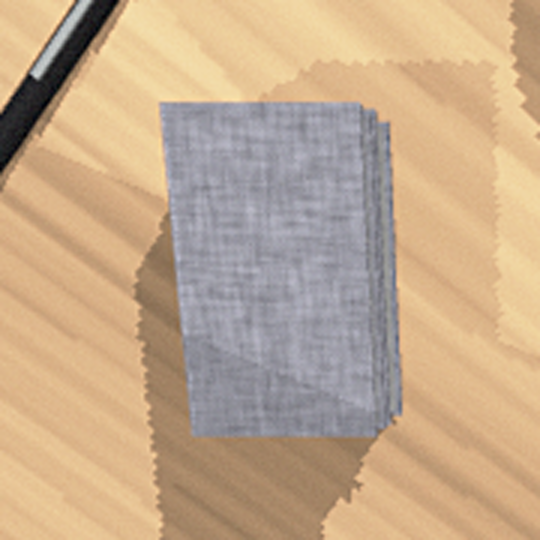

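The middle notebook lies on the thick one, edges parallel, page edges at right (parallax stair at crop x 362–402). Numerical check of corners:

Run:
```python
from h import *
d=load('w4')
def rect(c,yaw,z):
    u=np.array([np.cos(np.radians(yaw)),np.sin(np.radians(yaw))]);v=np.array([-u[1],u[0]])
    return np.array([[*(np.array(c)+.05*a*u+.03*b*v),z] for a,b in((-1,-1),(-1,1),(1,1),(1,-1))])
for z in(.046,.027): print(z,((proj(d,rect((.4606,-.0369),38.17,z))-[131,12]+.3)*3).round(0).tolist())
q=ray(d,np.array([(160,102),(362,102),(380,437),(190,437)])/3+[130.7,11.7],.046)[:,:2]; print(q.mean(0),np.degrees(np.arctan2(*(q[3]-q[0]+q[2]-q[1])[::-1])), [np.linalg.norm(q[i]-q[i-1]).round(4) for i in range(4)])
todo(.484,.315,.2,116)
```

```text
0.046 [[158.0, 97.0], [360.0, 97.0], [377.0, 433.0], [192.0, 433.0]]
0.027 [[182.0, 108.0], [372.0, 108.0], [387.0, 425.0], [212.0, 425.0]]
[ 0.46141732 -0.03590237] 37.96158968297519 [np.float64(0.1), np.float64(0.06), np.float64(0.1), np.float64(0.0616)]
t 9.8 pos [0.4598 0.0753 0.22  ] yaw 128.03 z [-1.2e-03  3.0e-04 -1.0e+00] gap 1.001 F [-0.3  0.3 -0.3] q6 -0.5
todo cm [ 2.42 23.97 -2.  ] rz -0.21 rx -0.0 ry -0.001
```

Top and base agree within ~1 mm. Next the thin notebook A.

>>> apply_moves([
  {"rx": 0,"ry": 0,"rz": -0.042,"dx": 0.48,"dy": 4.9,"dz": 0,"claw": 100},
  {"rx": 0,"ry": 0,"rz": -0.042,"dx": 0.48,"dy": 4.9,"dz": 0,"claw": 100},
  {"rx": 0,"ry": 0,"rz": -0.042,"dx": 0.48,"dy": 4.9,"dz": 0,"claw": 100},
  {"rx": 0,"ry": 0,"rz": -0.042,"dx": 0.48,"dy": 4.9,"dz": 0,"claw": 100},
  {"rx": 0,"ry": 0,"rz": -0.042,"dx": 0.48,"dy": 4.9,"dz": 0,"claw": 100},
])

```text
t: 10.42
eef_pos: [0.4848, 0.3186, 0.2147]
eef_rot: [-1.686, -2.647, 0.01]
contact_force: [1.0, -0.5, 1.2]
finger_gap: 1.003
```

>>> apply_moves([
  {"rx": 0,"ry": 0,"rz": 0,"dx": 0,"dy": 0,"dz": 0,"claw": 100},
])

```text
t: 10.55
eef_pos: [0.4848, 0.3199, 0.2121]
eef_rot: [-1.684, -2.647, 0.015]
contact_force: [-0.6, -0.3, -1.5]
finger_gap: 1.001
```

Run:
```python
from h import *
d=snap('wrist','w5'); c=proj(d,[[.484,.315,.012]])[0];print(c)
x,y,a=book(d,c,.012); todo(x,y,-.005,a+90)
```

```text
[314.09092205 170.69960666]
centre mm 482.5 313.3 size 99.9 59.5 long axis 26.17 jaw 116.17
t 10.6 pos [0.4847 0.3185 0.2124] yaw 115.05 z [-0.0087 -0.0062 -0.9999] gap 1.003 F [-0.4 -0.8 -0.3] q6 0.14
todo cm [ -0.23  -0.52 -21.74] rz 0.02 rx 0.006 ry -0.009
```

>>> apply_moves([
  {"rx": 0.006,"ry": -0.009,"rz": 0.02,"dx": -0.23,"dy": -0.52,"dz": -3,"claw": 100},
  {"rx": 0,"ry": 0,"rz": 0,"dx": 0,"dy": 0,"dz": -5.5,"claw": 100},
  {"rx": 0,"ry": 0,"rz": 0,"dx": 0,"dy": 0,"dz": -5.5,"claw": 100},
  {"rx": 0,"ry": 0,"rz": 0,"dx": 0,"dy": 0,"dz": -3.5,"claw": 100},
  {"rx": 0,"ry": 0,"rz": 0,"dx": 0,"dy": 0,"dz": 0,"claw": 100},
])

```text
t: 11.22
eef_pos: [0.4828, 0.303, 0.0311]
eef_rot: [1.668, 2.661, -0.004]
contact_force: [-0.1, -0.7, -0.0]
finger_gap: 0.998
```

Run:
```python
from h import *
todo(.4825,.3133,-.005,116.17)
```

```text
t 11.22 pos [0.4828 0.303  0.0311] yaw 115.84 z [-3.0e-04 -2.9e-03 -1.0e+00] gap 0.998 F [-0.1 -0.7 -0. ] q6 0.11
todo cm [-0.03  1.03 -3.61] rz 0.006 rx 0.003 ry -0.0
```

>>> apply_moves([
  {"rx": 0.003,"ry": 0,"rz": 0.006,"dx": -0.03,"dy": 1.03,"dz": 0,"claw": 100},
  {"rx": 0,"ry": 0,"rz": 0,"dx": 0,"dy": 0,"dz": -1.5,"claw": 100},
  {"rx": 0,"ry": 0,"rz": 0,"dx": 0,"dy": 0,"dz": 0,"claw": 100},
])

```text
t: 11.6
eef_pos: [0.4847, 0.3137, 0.0194]
eef_rot: [1.661, 2.665, 0.007]
contact_force: [0.5, 0.6, 0.4]
finger_gap: 1.003
```

Run:
```python
from h import *
todo(.4825,.3133,-.005,116.17)
```

```text
t 11.6 pos [0.4847 0.3137 0.0194] yaw 116.13 z [ 0.004  0.003 -1.   ] gap 1.003 F [0.5 0.6 0.4] q6 0.12
todo cm [-0.22 -0.04 -2.44] rz 0.001 rx -0.003 ry 0.004
```

>>> apply_moves([
  {"rx": -0.003,"ry": 0.004,"rz": 0,"dx": -0.22,"dy": -0.04,"dz": -1,"claw": 100},
  {"rx": 0,"ry": 0,"rz": 0,"dx": 0,"dy": 0,"dz": -1.2,"claw": 100},
  {"rx": 0,"ry": 0,"rz": 0,"dx": 0,"dy": 0,"dz": 0,"claw": 100},
])

```text
t: 11.98
eef_pos: [0.4827, 0.3136, -0.0034]
eef_rot: [1.661, 2.666, 0.001]
contact_force: [0.2, -0.2, 1.1]
finger_gap: 1.001
```

Run:
```python
from h import *
todo(.4825,.3133,-.005,116.17)
```

```text
t 11.97 pos [ 0.4827  0.3136 -0.0034] yaw 116.15 z [ 8.e-04  3.e-04 -1.e+00] gap 1.001 F [ 0.2 -0.2  1.1] q6 0.12
todo cm [-0.02 -0.03 -0.16] rz 0.0 rx -0.0 ry 0.001
```

>>> apply_moves([
  {"rx": 0,"ry": 0,"rz": 0,"dx": 0,"dy": 0,"dz": 0,"claw": 60},
  {"rx": 0,"ry": 0,"rz": 0,"dx": 0,"dy": 0,"dz": 0,"claw": 50},
  {"rx": 0,"ry": 0,"rz": 0,"dx": 0,"dy": 0,"dz": 0,"claw": 50},
  {"rx": 0,"ry": 0,"rz": 0,"dx": 0,"dy": 0,"dz": 0,"claw": 50},
], grip_force=30)

```text
t: 12.48
eef_pos: [0.483, 0.3138, -0.0027]
eef_rot: [1.661, 2.666, 0.002]
contact_force: [-0.1, 0.2, 0.4]
finger_gap: 0.69
```

Run:
```python
from h import *
st(); d=snap('wrist','w6')
```

```text
t 12.47 pos [ 0.483   0.3138 -0.0027] yaw 116.15 z [ 1.6e-03  8.0e-04 -1.0e+00] gap 0.69 F [-0.1  0.2  0.4] q6 0.12
```

View pics/w6.png

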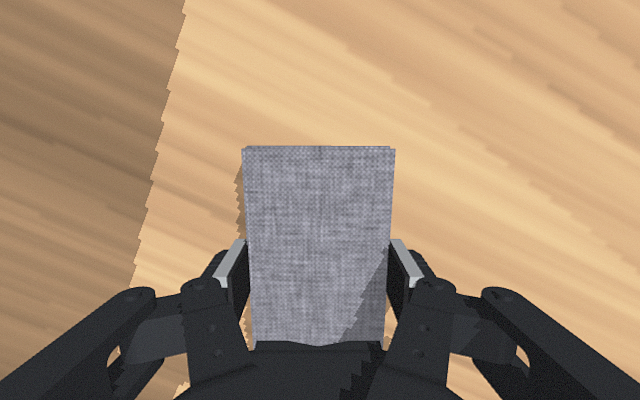

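Thin notebook gripped square; far edge at row 149, columns 243–395.

>>> apply_moves([
  {"rx": 0,"ry": 0,"rz": 0,"dx": 0,"dy": 0,"dz": 2,"claw": 50},
  {"rx": 0,"ry": 0,"rz": 0,"dx": 0,"dy": 0,"dz": 4,"claw": 50},
  {"rx": 0,"ry": 0,"rz": 0.03,"dx": -0.3,"dy": -4,"dz": 4,"claw": 50},
  {"rx": 0,"ry": 0,"rz": 0.03,"dx": -0.3,"dy": -5,"dz": 3,"claw": 50},
  {"rx": 0,"ry": 0,"rz": 0.03,"dx": -0.3,"dy": -5,"dz": 0,"claw": 50},
])

```text
t: 13.15
eef_pos: [0.4728, 0.1723, 0.1302]
eef_rot: [1.528, 2.743, -0.0]
contact_force: [0.4, -0.2, -1.5]
finger_gap: 0.697
```

>>> apply_moves([
  {"rx": 0,"ry": 0,"rz": 0.03,"dx": -0.3,"dy": -5,"dz": 0,"claw": 50},
  {"rx": 0,"ry": 0,"rz": 0.03,"dx": -0.3,"dy": -5,"dz": 0,"claw": 50},
  {"rx": 0,"ry": 0,"rz": 0.03,"dx": -0.3,"dy": -5,"dz": 0,"claw": 50},
  {"rx": 0,"ry": 0,"rz": 0.03,"dx": -0.3,"dy": -3,"dz": 0,"claw": 50},
  {"rx": 0,"ry": 0,"rz": 0,"dx": 0,"dy": 0,"dz": 0,"claw": 50},
])

```text
t: 13.78
eef_pos: [0.4597, -0.0158, 0.1318]
eef_rot: [1.358, 2.827, 0.003]
contact_force: [0.3, -0.0, -0.2]
finger_gap: 0.696
```

Run:
```python
from h import *
d=load('w6')
f=ray(d,[(243,149),(395,149)],.012)[:,:2]; print(np.linalg.norm(f[1]-f[0]))
a=np.radians(206.15);u=np.array([np.cos(a),np.sin(a)]); o=(f.mean(0)-.05*u-[.483,.3138])@u
print('offset along u',o)
a=np.radians(218.15);t=np.array([.4609,-.0366])-o*np.array([np.cos(a),np.sin(a)]);print('target',t)
todo(*t,.0433,128.15)
```

```text
0.058913056329784524
offset along u 0.00029789502396649394
target [ 0.46113426 -0.03641598]
t 13.78 pos [ 0.4597 -0.0158  0.1318] yaw 128.67 z [ 5.7e-03 -7.0e-04 -1.0e+00] gap 0.696 F [ 0.3 -0.  -0.2] q6 -0.71
todo cm [ 0.14 -2.06 -8.85] rz -0.009 rx 0.001 ry 0.006
```

>>> apply_moves([
  {"rx": 0.001,"ry": 0.006,"rz": -0.009,"dx": 0.14,"dy": -2.06,"dz": 0,"claw": 50},
  {"rx": 0,"ry": 0,"rz": 0,"dx": 0,"dy": 0,"dz": -3,"claw": 50},
  {"rx": 0,"ry": 0,"rz": 0,"dx": 0,"dy": 0,"dz": -2.5,"claw": 50},
  {"rx": 0,"ry": 0,"rz": 0,"dx": 0,"dy": 0,"dz": 0,"claw": 50},
])

```text
t: 14.28
eef_pos: [0.4619, -0.0349, 0.0763]
eef_rot: [1.374, 2.824, 0.003]
contact_force: [-0.0, -0.7, -0.2]
finger_gap: 0.692
```

Run:
```python
from h import *
todo(.4611,-.0364,.0433,128.15)
```

```text
t 14.28 pos [ 0.4619 -0.0349  0.0763] yaw 128.1 z [ 0.0013  0.0011 -1.    ] gap 0.692 F [-0.  -0.7 -0.2] q6 -0.74
todo cm [-0.08 -0.15 -3.3 ] rz 0.001 rx -0.001 ry 0.001
```

>>> apply_moves([
  {"rx": 0,"ry": 0.001,"rz": 0,"dx": -0.08,"dy": -0.15,"dz": -1,"claw": 50},
  {"rx": 0,"ry": 0,"rz": 0,"dx": 0,"dy": 0,"dz": -1,"claw": 50},
  {"rx": 0,"ry": 0,"rz": 0,"dx": 0,"dy": 0,"dz": -0.5,"claw": 50},
  {"rx": 0,"ry": 0,"rz": 0,"dx": 0,"dy": 0,"dz": 0,"claw": 50},
])

```text
t: 14.78
eef_pos: [0.4622, -0.0356, 0.0519]
eef_rot: [1.372, 2.824, 0.004]
contact_force: [-0.3, 0.2, -0.3]
finger_gap: 0.691
```

Run:
```python
from h import *
todo(.4611,-.0364,.0433,128.15)
```

```text
t 14.78 pos [ 0.4622 -0.0356  0.0519] yaw 128.16 z [ 0.003   0.0011 -1.    ] gap 0.691 F [-0.3  0.2 -0.3] q6 -0.74
todo cm [-0.11 -0.08 -0.86] rz -0.0 rx -0.001 ry 0.003
```

>>> apply_moves([
  {"rx": -0.001,"ry": 0.003,"rz": 0,"dx": -0.1,"dy": -0.08,"dz": -0.3,"claw": 50},
  {"rx": 0,"ry": 0,"rz": 0,"dx": 0,"dy": 0,"dz": -0.3,"claw": 50},
  {"rx": 0,"ry": 0,"rz": 0,"dx": 0,"dy": 0,"dz": 0,"claw": 50},
])

```text
t: 15.15
eef_pos: [0.4615, -0.0366, 0.0462]
eef_rot: [1.373, 2.825, 0.0]
contact_force: [0.4, -0.0, -1.1]
finger_gap: 0.693
```

Run:
```python
from h import *
todo(.4611,-.0364,.0433,128.15)
```

```text
t 15.15 pos [ 0.4615 -0.0366  0.0462] yaw 128.15 z [ 7.e-04 -1.e-04 -1.e+00] gap 0.693 F [ 0.4 -0.  -1.1] q6 -0.74
todo cm [-0.04  0.02 -0.29] rz 0.0 rx 0.0 ry 0.001
```

>>> apply_moves([
  {"rx": 0,"ry": 0,"rz": 0,"dx": -0.04,"dy": 0.02,"dz": -0.2,"claw": 50},
  {"rx": 0,"ry": 0,"rz": 0,"dx": 0,"dy": 0,"dz": 0,"claw": 50},
])

```text
t: 15.4
eef_pos: [0.4612, -0.0364, 0.0441]
eef_rot: [1.373, 2.825, 0.001]
contact_force: [-0.6, -0.3, -0.5]
finger_gap: 0.696
```

>>> apply_moves([
  {"rx": 0,"ry": 0,"rz": 0,"dx": 0,"dy": 0,"dz": -0.06,"claw": 50},
  {"rx": 0,"ry": 0,"rz": 0,"dx": 0,"dy": 0,"dz": 0,"claw": 50},
])

```text
t: 15.65
eef_pos: [0.4612, -0.0364, 0.0436]
eef_rot: [1.373, 2.824, 0.001]
contact_force: [-0.3, 0.7, -1.6]
finger_gap: 0.694
```

>>> apply_moves([
  {"rx": 0,"ry": 0,"rz": 0,"dx": 0,"dy": 0,"dz": -0.06,"claw": 50},
  {"rx": 0,"ry": 0,"rz": 0,"dx": 0,"dy": 0,"dz": 0,"claw": 50},
])

```text
t: 15.9
eef_pos: [0.4613, -0.0364, 0.043]
eef_rot: [1.373, 2.824, 0.001]
contact_force: [0.2, 0.4, -1.4]
finger_gap: 0.692
```

>>> apply_moves([
  {"rx": 0,"ry": 0,"rz": 0,"dx": 0,"dy": 0,"dz": -0.04,"claw": 50},
  {"rx": 0,"ry": 0,"rz": 0,"dx": 0,"dy": 0,"dz": 0,"claw": 50},
])

```text
t: 16.15
eef_pos: [0.4613, -0.0364, 0.0428]
eef_rot: [1.373, 2.824, 0.001]
contact_force: [-0.5, 0.3, -0.7]
finger_gap: 0.695
```

>>> apply_moves([
  {"rx": 0,"ry": 0,"rz": 0,"dx": 0,"dy": 0,"dz": -0.05,"claw": 50},
  {"rx": 0,"ry": 0,"rz": 0,"dx": 0,"dy": 0,"dz": 0,"claw": 50},
])

```text
t: 16.4
eef_pos: [0.4614, -0.0364, 0.0428]
eef_rot: [1.373, 2.824, 0.001]
contact_force: [-0.4, -0.3, -1.1]
finger_gap: 0.694
```

Contact at 42.8 mm (expected ≈43). Release, rise, check the pile.

>>> apply_moves([
  {"rx": 0,"ry": 0,"rz": 0,"dx": 0,"dy": 0,"dz": 0,"claw": 75},
  {"rx": 0,"ry": 0,"rz": 0,"dx": 0,"dy": 0,"dz": 0,"claw": 95},
  {"rx": 0,"ry": 0,"rz": 0,"dx": 0,"dy": 0,"dz": 0,"claw": 100},
  {"rx": 0,"ry": 0,"rz": 0,"dx": 0,"dy": 0,"dz": 2,"claw": 100},
  {"rx": 0,"ry": 0,"rz": 0,"dx": 0,"dy": 0,"dz": 5,"claw": 100},
])

```text
t: 17.02
eef_pos: [0.459, -0.0362, 0.1103]
eef_rot: [-1.372, -2.821, 0.003]
contact_force: [1.3, -0.2, 0.9]
finger_gap: 1.001
```

>>> apply_moves([
  {"rx": 0,"ry": 0,"rz": 0,"dx": 1,"dy": 2,"dz": 5,"claw": 100},
  {"rx": 0,"ry": 0,"rz": 0,"dx": 2,"dy": 3,"dz": 4,"claw": 100},
  {"rx": 0,"ry": 0,"rz": 0,"dx": 3,"dy": 3,"dz": 3,"claw": 100},
  {"rx": 0,"ry": 0,"rz": 0,"dx": 0,"dy": 0,"dz": 0,"claw": 100},
])

```text
t: 17.52
eef_pos: [0.5214, 0.0459, 0.2378]
eef_rot: [1.376, 2.824, 0.002]
contact_force: [-0.3, -0.6, -0.5]
finger_gap: 1.002
```

Run:
```python
from h import *
st(); d=snap('wrist','w7'); c=proj(d,[[.4606,-.0369,.058]])[0];print(c); book(d,c,.058)
x,y=c.astype(int); y0=max(y-75,0); x0=x-75; print(x0,y0); cv2.imwrite('pics/w7c.png',cv2.resize(d['color'][y0:y+75,x0:x+75,::-1],None,fx=4,fy=4,interpolation=cv2.INTER_CUBIC))
```

```text
t 17.52 pos [0.5214 0.0459 0.2378] yaw 128.05 z [ 8.e-04  8.e-04 -1.e+00] gap 1.002 F [-0.3 -0.6 -0.5] q6 -0.58
[287.73676327  69.66917072]
centre mm 461.9 -36.2 size 98.5 59.3 long axis 38.18 jaw 128.18
212 0
```

View pics/w7c.png

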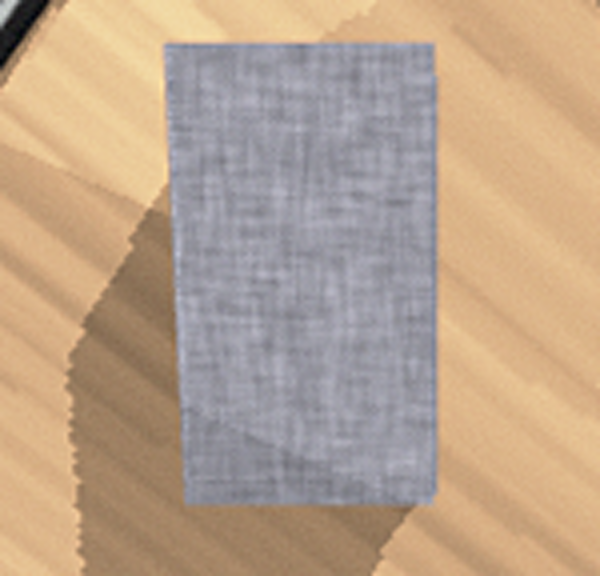

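Pile edges all coincide; top centre ≈(461.9,-36.2), yaw 38.2°. Now look at the paperweight from near.

>>> apply_moves([
  {"rx": 0,"ry": 0,"rz": 0,"dx": 4.5,"dy": -1,"dz": -1,"claw": 100},
  {"rx": 0,"ry": 0,"rz": 0,"dx": 4.5,"dy": -1,"dz": -1,"claw": 100},
  {"rx": 0,"ry": 0,"rz": 0,"dx": 3.5,"dy": -1,"dz": -1,"claw": 100},
  {"rx": 0,"ry": 0,"rz": 0,"dx": 0,"dy": 0,"dz": 0,"claw": 100},
])

```text
t: 18.08
eef_pos: [0.6452, 0.0114, 0.2023]
eef_rot: [-1.376, -2.818, 0.005]
contact_force: [-0.4, 1.2, 0.0]
finger_gap: 1.001
```

Run:
```python
from h import *
st(); d=snap('wrist','w8'); print(proj(d,[[.6165,-.017,.05],[.6165,-.017,.02]]))
h=cv2.cvtColor(d['color'],cv2.COLOR_RGB2HSV)
x,y=proj(d,[[.6165,-.017,.05]])[0].astype(int); cv2.imwrite('pics/w8c.png',cv2.resize(d['color'][max(y-60,0):y+60,x-60:x+60,::-1],None,fx=4,fy=4,interpolation=cv2.INTER_CUBIC)); print(x-60,max(y-60,0))
```

```text
t 18.07 pos [0.6452 0.0114 0.2023] yaw 127.95 z [-6.3e-03 -2.0e-04 -1.0e+00] gap 1.001 F [-0.4  1.2  0. ] q6 -0.64
[[311.82680336 138.07946023]
 [312.25706657 135.41259367]]
251 78
```

View pics/w8c.png

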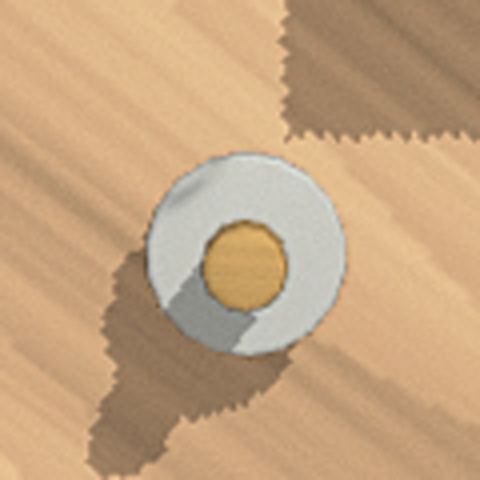

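Knob top centre at pixel ≈(312.1,143.9), puck centre ≈(312.4,141.1): upright.

Run:
```python
from h import *
d=load('w8'); print(ray(d,[(312.1,143.9)],.05),ray(d,[(312.4,141.1)],.02))
p=ray(d,[(312.1,143.9)],.05)[0]; todo(p[0],p[1],.026,128.15)
```

```text
[[ 0.62041156 -0.01366515  0.05      ]] [[ 0.62076674 -0.01351897  0.02      ]]
t 18.12 pos [0.6443 0.0117 0.2033] yaw 127.96 z [-5.7e-03 -1.0e-04 -1.0e+00] gap 1.001 F [ 0.5  0.4 -0.7] q6 -0.64
todo cm [ -2.39  -2.54 -17.73] rz 0.003 rx 0.0 ry -0.006
```

>>> apply_moves([
  {"rx": 0,"ry": -0.006,"rz": 0.003,"dx": -2.4,"dy": -2.5,"dz": -1,"claw": 100},
  {"rx": 0,"ry": 0,"rz": 0,"dx": 0,"dy": 0,"dz": -4,"claw": 100},
  {"rx": 0,"ry": 0,"rz": 0,"dx": 0,"dy": 0,"dz": -4,"claw": 100},
  {"rx": 0,"ry": 0,"rz": 0,"dx": 0,"dy": 0,"dz": -3,"claw": 100},
  {"rx": 0,"ry": 0,"rz": 0,"dx": 0,"dy": 0,"dz": 0,"claw": 100},
])

```text
t: 18.75
eef_pos: [0.6135, -0.0152, 0.0825]
eef_rot: [1.375, 2.823, 0.001]
contact_force: [-0.4, 0.1, -0.4]
finger_gap: 0.999
```

Run:
```python
from h import *
todo(.6205,-.0136,.026,128.15)
```

```text
t 18.75 pos [ 0.6135 -0.0152  0.0825] yaw 128.07 z [ 1.7e-03 -3.0e-04 -1.0e+00] gap 0.999 F [-0.4  0.1 -0.4] q6 -0.69
todo cm [ 0.7   0.16 -5.65] rz 0.001 rx 0.0 ry 0.002
```

>>> apply_moves([
  {"rx": 0,"ry": 0.002,"rz": 0,"dx": 0.7,"dy": 0.16,"dz": -1,"claw": 100},
  {"rx": 0,"ry": 0,"rz": 0,"dx": 0,"dy": 0,"dz": -2,"claw": 100},
  {"rx": 0,"ry": 0,"rz": 0,"dx": 0,"dy": 0,"dz": -1.5,"claw": 100},
  {"rx": 0,"ry": 0,"rz": 0,"dx": 0,"dy": 0,"dz": 0,"claw": 100},
])

```text
t: 19.25
eef_pos: [0.6217, -0.0135, 0.0382]
eef_rot: [1.374, 2.821, 0.002]
contact_force: [0.9, -0.9, -0.8]
finger_gap: 1.0
```

Run:
```python
from h import *
todo(.6205,-.0136,.026,128.15)
```

```text
t 19.25 pos [ 0.6217 -0.0135  0.0382] yaw 128.07 z [ 3.8e-03 -4.0e-04 -1.0e+00] gap 1.0 F [ 0.9 -0.9 -0.8] q6 -0.69
todo cm [-0.12 -0.01 -1.22] rz 0.001 rx 0.0 ry 0.004
```

>>> apply_moves([
  {"rx": 0,"ry": 0.004,"rz": 0,"dx": -0.12,"dy": 0,"dz": -0.8,"claw": 100},
  {"rx": 0,"ry": 0,"rz": 0,"dx": 0,"dy": 0,"dz": -0.4,"claw": 80},
  {"rx": 0,"ry": 0,"rz": 0,"dx": 0,"dy": 0,"dz": 0,"claw": 45},
  {"rx": 0,"ry": 0,"rz": 0,"dx": 0,"dy": 0,"dz": 0,"claw": 32},
  {"rx": 0,"ry": 0,"rz": 0,"dx": 0,"dy": 0,"dz": 0,"claw": 32},
])

```text
t: 19.88
eef_pos: [0.6211, -0.0135, 0.0266]
eef_rot: [1.375, 2.823, 0.0]
contact_force: [-0.6, -0.4, 0.5]
finger_gap: 0.323
```

Run:
```python
from h import *
todo(.6205,-.0136,.026,128.15); d=snap('wrist','w9')
print(proj(d,[[.6205,-.0136,.05]]))
```

```text
t 19.88 pos [ 0.6211 -0.0135  0.0266] yaw 128.07 z [ 1.2e-03 -4.0e-04 -1.0e+00] gap 0.323 F [-0.6 -0.4  0.5] q6 -0.69
todo cm [-0.06 -0.01 -0.06] rz 0.001 rx 0.0 ry 0.001
[[318.3492686  275.79936811]]
```

View pics/w9.png

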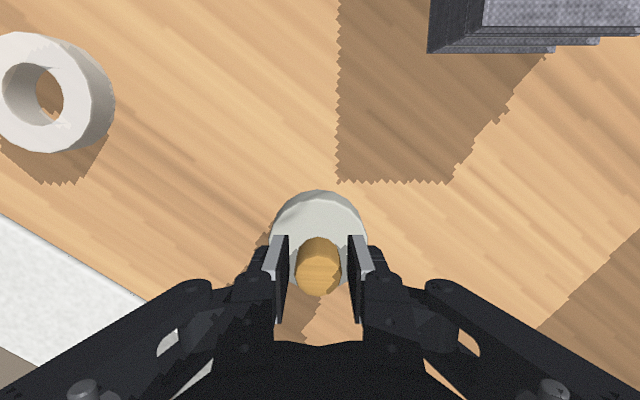

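Knob (319,273) centred between the pads, clear of the puck. Close, lift slightly and check.

>>> apply_moves([
  {"rx": 0,"ry": 0,"rz": 0,"dx": 0,"dy": 0,"dz": 0,"claw": 22},
  {"rx": 0,"ry": 0,"rz": 0,"dx": 0,"dy": 0,"dz": 0,"claw": 10},
  {"rx": 0,"ry": 0,"rz": 0,"dx": 0,"dy": 0,"dz": 0,"claw": 10},
], grip_force=40)

```text
t: 20.3
eef_pos: [0.6212, -0.0135, 0.0269]
eef_rot: [1.375, 2.823, 0.0]
contact_force: [0.8, -0.5, -0.4]
finger_gap: 0.217
```

Run:
```python
from h import *
st(); d=snap('wrist','w10')
h=cv2.cvtColor(d['color'],cv2.COLOR_RGB2HSV); x0,y0=285,225
m=((d['color'][y0:310,x0:355,0].astype(int)-d['color'][y0:310,x0:355,2])>70)
# brass vs wood: keep the blob at the knob
n,l,s,c=cv2.connectedComponentsWithStats(m.astype(np.uint8)); print(s.tolist(),(c+[x0,y0]).round(1).tolist())
```

```text
t 20.3 pos [ 0.6212 -0.0135  0.0269] yaw 128.08 z [ 1.6e-03 -5.0e-04 -1.0e+00] gap 0.217 F [ 0.8 -0.5 -0.4] q6 -0.69
[[0, 0, 70, 85, 3769], [11, 12, 45, 73, 2180], [27, 19, 1, 1, 1]] [[319.2, 262.1], [320.0, 275.4], [312.0, 244.0]]
```

>>> apply_moves([
  {"rx": 0,"ry": 0,"rz": 0,"dx": 0,"dy": 0,"dz": 1.5,"claw": 10},
  {"rx": 0,"ry": 0,"rz": 0,"dx": 0,"dy": 0,"dz": 4,"claw": 10},
  {"rx": 0,"ry": 0,"rz": 0,"dx": 0,"dy": 0,"dz": 4.5,"claw": 10},
  {"rx": 0,"ry": 0,"rz": 0,"dx": -3,"dy": -0.4,"dz": 1,"claw": 10},
  {"rx": 0,"ry": 0,"rz": 0,"dx": -4,"dy": -0.6,"dz": 0,"claw": 10},
])

```text
t: 20.98
eef_pos: [0.5502, -0.0233, 0.1425]
eef_rot: [1.374, 2.824, 0.0]
contact_force: [0.3, -0.1, -2.4]
finger_gap: 0.22
```

>>> apply_moves([
  {"rx": 0,"ry": 0,"rz": 0,"dx": -4,"dy": -0.6,"dz": 0,"claw": 10},
  {"rx": 0,"ry": 0,"rz": 0,"dx": -3,"dy": -0.4,"dz": 0,"claw": 10},
  {"rx": 0,"ry": 0,"rz": 0,"dx": -1.5,"dy": -0.2,"dz": 0,"claw": 10},
  {"rx": 0,"ry": 0,"rz": 0,"dx": 0,"dy": 0,"dz": 0,"claw": 10},
])

```text
t: 21.48
eef_pos: [0.4612, -0.0359, 0.1474]
eef_rot: [1.372, 2.819, 0.003]
contact_force: [0.8, 1.0, -2.1]
finger_gap: 0.223
```

Run:
```python
from h import *
todo(.4626,-.0356,.0852,128.07)
```

```text
t 21.48 pos [ 0.4612 -0.0359  0.1474] yaw 128.09 z [ 0.0063 -0.001  -1.    ] gap 0.223 F [ 0.8  1.  -2.1] q6 -0.74
todo cm [ 0.14  0.03 -6.22] rz -0.0 rx 0.001 ry 0.006
```

>>> apply_moves([
  {"rx": 0.001,"ry": 0.006,"rz": 0,"dx": 0.14,"dy": 0.03,"dz": -1,"claw": 10},
  {"rx": 0,"ry": 0,"rz": 0,"dx": 0,"dy": 0,"dz": -2.5,"claw": 10},
  {"rx": 0,"ry": 0,"rz": 0,"dx": 0,"dy": 0,"dz": -1,"claw": 10},
  {"rx": 0,"ry": 0,"rz": 0,"dx": 0,"dy": 0,"dz": 0,"claw": 10},
  {"rx": 0,"ry": 0,"rz": 0,"dx": 0,"dy": 0,"dz": 0,"claw": 10},
])

```text
t: 22.1
eef_pos: [0.465, -0.0352, 0.1011]
eef_rot: [1.374, 2.825, 0.001]
contact_force: [0.1, 0.2, -2.8]
finger_gap: 0.223
```

Run:
```python
from h import *
todo(.4626,-.0356,.0852,128.07)
d=snap('wrist','w11')
```

```text
t 22.1 pos [ 0.465  -0.0352  0.1011] yaw 128.12 z [ 3.e-04  3.e-04 -1.e+00] gap 0.223 F [ 0.1  0.2 -2.8] q6 -0.74
todo cm [-0.24 -0.04 -1.59] rz -0.001 rx -0.0 ry 0.0
```

View pics/w11.png

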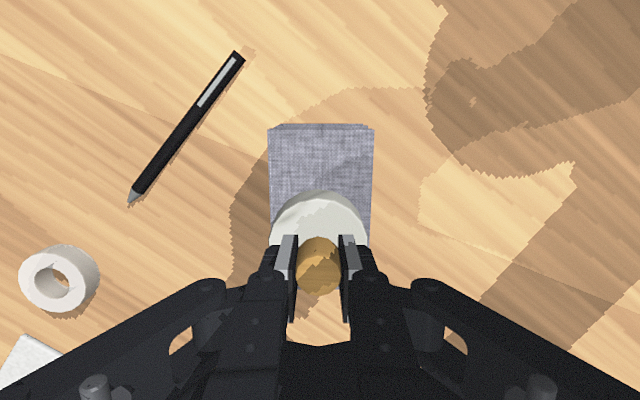

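Puck held upright over the top notebook, centred across it (puck col ≈319, notebook cols 268–375). Lower.

>>> apply_moves([
  {"rx": 0,"ry": 0,"rz": 0,"dx": -0.24,"dy": -0.04,"dz": -0.7,"claw": 10},
  {"rx": 0,"ry": 0,"rz": 0,"dx": 0,"dy": 0,"dz": -0.4,"claw": 10},
  {"rx": 0,"ry": 0,"rz": 0,"dx": 0,"dy": 0,"dz": 0,"claw": 10},
])

```text
t: 22.52
eef_pos: [0.463, -0.0357, 0.0903]
eef_rot: [1.373, 2.824, 0.002]
contact_force: [0.7, 0.8, -1.9]
finger_gap: 0.217
```

Run:
```python
from h import *
todo(.4626,-.0356,.0852,128.07)
```

```text
t 22.52 pos [ 0.463  -0.0357  0.0903] yaw 128.12 z [ 2.e-03  2.e-04 -1.e+00] gap 0.217 F [ 0.7  0.8 -1.9] q6 -0.74
todo cm [-0.04  0.01 -0.51] rz -0.001 rx -0.0 ry 0.002
```

>>> apply_moves([
  {"rx": 0,"ry": 0.001,"rz": 0,"dx": -0.04,"dy": 0,"dz": -0.35,"claw": 10},
  {"rx": 0,"ry": 0,"rz": 0,"dx": 0,"dy": 0,"dz": 0,"claw": 10},
])

```text
t: 22.78
eef_pos: [0.4626, -0.0357, 0.0867]
eef_rot: [1.374, 2.824, 0.001]
contact_force: [-0.3, 0.5, -2.2]
finger_gap: 0.219
```

>>> apply_moves([
  {"rx": 0,"ry": 0,"rz": 0,"dx": 0,"dy": 0,"dz": -0.1,"claw": 10},
  {"rx": 0,"ry": 0,"rz": 0,"dx": 0,"dy": 0,"dz": 0,"claw": 10},
])

```text
t: 23.02
eef_pos: [0.4627, -0.0357, 0.0858]
eef_rot: [1.374, 2.824, 0.001]
contact_force: [0.7, 0.2, -2.3]
finger_gap: 0.212
```

>>> apply_moves([
  {"rx": 0,"ry": 0,"rz": 0,"dx": 0,"dy": 0,"dz": -0.06,"claw": 10},
  {"rx": 0,"ry": 0,"rz": 0,"dx": 0,"dy": 0,"dz": 0,"claw": 10},
])

```text
t: 23.28
eef_pos: [0.4627, -0.0357, 0.0852]
eef_rot: [1.374, 2.824, 0.001]
contact_force: [-0.6, 0.1, -2.6]
finger_gap: 0.219
```

>>> apply_moves([
  {"rx": 0,"ry": 0,"rz": 0,"dx": 0,"dy": 0,"dz": -0.05,"claw": 10},
  {"rx": 0,"ry": 0,"rz": 0,"dx": 0,"dy": 0,"dz": 0,"claw": 10},
])

```text
t: 23.52
eef_pos: [0.4628, -0.0357, 0.0849]
eef_rot: [1.374, 2.824, 0.001]
contact_force: [0.6, -0.8, -2.5]
finger_gap: 0.215
```

>>> apply_moves([
  {"rx": 0,"ry": 0,"rz": 0,"dx": 0,"dy": 0,"dz": -0.05,"claw": 10},
  {"rx": 0,"ry": 0,"rz": 0,"dx": 0,"dy": 0,"dz": 0,"claw": 10},
])

```text
t: 23.78
eef_pos: [0.4629, -0.0357, 0.0849]
eef_rot: [1.373, 2.823, 0.002]
contact_force: [0.4, 1.0, -2.3]
finger_gap: 0.218
```

>>> apply_moves([
  {"rx": 0,"ry": 0,"rz": 0,"dx": 0,"dy": 0,"dz": -0.05,"claw": 10},
  {"rx": 0,"ry": 0,"rz": 0,"dx": 0,"dy": 0,"dz": 0,"claw": 10},
])

```text
t: 24.02
eef_pos: [0.4629, -0.0357, 0.0849]
eef_rot: [1.373, 2.823, 0.002]
contact_force: [-1.0, -0.5, 0.0]
finger_gap: 0.216
```

Weight taken by the pile. Release, rise straight up, then back off to look.

>>> apply_moves([
  {"rx": 0,"ry": 0,"rz": 0,"dx": 0,"dy": 0,"dz": 0,"claw": 30},
  {"rx": 0,"ry": 0,"rz": 0,"dx": 0,"dy": 0,"dz": 0,"claw": 60},
  {"rx": 0,"ry": 0,"rz": 0,"dx": 0,"dy": 0,"dz": 0,"claw": 90},
  {"rx": 0,"ry": 0,"rz": 0,"dx": 0,"dy": 0,"dz": 2,"claw": 100},
  {"rx": 0,"ry": 0,"rz": 0,"dx": 0,"dy": 0,"dz": 5,"claw": 100},
])

```text
t: 24.65
eef_pos: [0.4612, -0.0356, 0.1525]
eef_rot: [-1.373, -2.822, 0.002]
contact_force: [0.8, -0.9, 0.7]
finger_gap: 1.001
```

>>> apply_moves([
  {"rx": 0,"ry": 0,"rz": 0,"dx": 0,"dy": 0,"dz": 5,"claw": 100},
  {"rx": 0,"ry": 0,"rz": 0,"dx": 2,"dy": 2,"dz": 3,"claw": 100},
  {"rx": 0,"ry": 0,"rz": 0,"dx": 3,"dy": 3,"dz": 1,"claw": 100},
  {"rx": 0,"ry": 0,"rz": 0,"dx": 0,"dy": 2,"dz": 0,"claw": 100},
  {"rx": 0,"ry": 0,"rz": 0,"dx": 0,"dy": 0,"dz": 0,"claw": 100},
])

```text
t: 25.28
eef_pos: [0.514, 0.0361, 0.2495]
eef_rot: [1.375, 2.821, 0.003]
contact_force: [0.1, -0.1, -0.5]
finger_gap: 0.995
```

Run:
```python
from h import *
st(); d=snap('wrist','w12'); c=proj(d,[[.4615,-.0364,.058]])[0];print(c); 
try: book(d,c,.058)
except Exception as e: print(e)
def crop(d,X,r,s):
    x,y=proj(d,[X])[0].astype(int); x0,y0=max(x-r,0),max(y-r,0); print(x0,y0); return cv2.resize(cv2.copyMakeBorder(d['color'][y0:y0+2*r,x0:x0+2*r,::-1],0,0,0,0,0),(s,s),interpolation=cv2.INTER_CUBIC)
e=snap('side','s2');f=snap('scene','c2')
X=[.4615,-.0364,.058]
im=np.hstack([crop(d,X,70,400),np.vstack([crop(e,X,35,200),crop(f,X,35,200)])]); cv2.imwrite('pics/fin.png',im)
```

```text
t 25.27 pos [0.514  0.0361 0.2495] yaw 128.04 z [ 3.7e-03  4.0e-04 -1.0e+00] gap 0.995 F [ 0.1 -0.1 -0.5] q6 -0.59
[292.65435735  84.7608717 ]
centre mm 461.6 -35.9 size 98.5 60.3 long axis 38.1 jaw 128.1
222 14
319 144
261 153
```

View pics/fin.png

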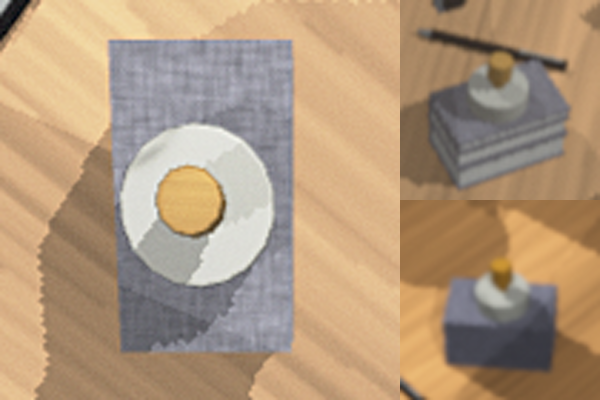

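Run:
```python
from h import *
d=load('w12'); o=np.array([221.8,13.8])
p=ray(d,[np.array([197.5,205])*.35+o],.078)[0][:2]; k=ray(d,[np.array([190,201.5])*.35+o],.108)[0][:2]
q=ray(d,np.array([(109,40),(293,40),(294,352),(121,352)])*.35+o,.058)[:,:2]
c=q.mean(0); print(p,k,c); a=np.radians(38.1);M=np.array([[np.cos(a),np.sin(a)],[-np.sin(a),np.cos(a)]])
print('puck-book along/across',M@(p-c),M@(k-c))
```

```text
[ 0.46300689 -0.03532821] [ 0.46342    -0.03466624] [ 0.46104974 -0.0359237 ]
puck-book along/across [ 0.00190758 -0.00073903] [ 0.00264114 -0.000473  ]
```

```bash
python3 -c "
from h import *
a,b=load('side0')['color'].astype(int),load('s2')['color'].astype(int)
m=(abs(a-b).sum(2)>90).astype(np.uint8); m=cv2.morphologyEx(m,cv2.MORPH_OPEN,np.ones((3,3)));
n,l,s,c=cv2.connectedComponentsWithStats(m); print([(x[4],y.round().tolist()) for x,y in zip(s[1:],c[1:]) if x[4]>30])
print(robot.hand_in())"
```

```text
[(np.int32(48), [296.0, 8.0]), (np.int32(5076), [336.0, 75.0]), (np.int32(113), [556.0, 2.0]), (np.int32(1167), [591.0, 15.0]), (np.int32(350), [624.0, 14.0]), (np.int32(2484), [615.0, 93.0]), (np.int32(31), [626.0, 114.0]), (np.int32(3925), [26.0, 183.0]), (np.int32(216), [634.0, 146.0]), (np.int32(7591), [598.0, 208.0]), (np.int32(39), [557.0, 155.0]), (np.int32(2243), [530.0, 226.0]), (np.int32(717), [146.0, 189.0]), (np.int32(43), [353.0, 170.0]), (np.int32(97), [371.0, 175.0]), (np.int32(872), [240.0, 184.0]), (np.int32(228), [174.0, 179.0]), (np.int32(521), [317.0, 189.0]), (np.int32(48), [352.0, 178.0]), (np.int32(32), [285.0, 181.0]), (np.int32(38), [154.0, 203.0]), (np.int32(347), [476.0, 208.0]), (np.int32(2519), [326.0, 237.0]), (np.int32(7878), [111.0, 286.0]), (np.int32(109), [537.0, 242.0]), (np.int32(291), [237.0, 257.0]), (np.int32(109), [551.0, 259.0]), (np.int32(409), [210.0, 270.0]), (np.int32(57), [633.0, 268.0]), (np.int32(519), [298.0, 276.0]), (np.int32(2511), [596.0, 285.0]), (np.int32(4887), [419.0, 292.0]), (np.int32(11096), [542.0, 351.0]), (np.int32(337), [322.0, 322.0]), (np.int32(152), [310.0, 322.0]), (np.int32(783), [287.0, 323.0]), (np.int32(251), [598.0, 362.0]), (np.int32(1616), [73.0, 394.0]), (np.int32(547), [219.0, 394.0])]
the job is handed in; nothing more can be done
None
```

The pile is built and the job is handed in, at about 25 s on the robot's clock. The middle notebook lies on the thick one, which stayed in place, and the thin notebook lies on top. The marble paperweight stands upright on the top notebook. I lowered each piece until it touched, then released it.

- **Pile alignment:** the last wrist view showed the notebook edges coinciding within about 1 mm. The pile lies at a yaw of 38.1°, against 38.2° for the thick notebook before stacking.
- **Paperweight:** it is upright, about 2 mm off the middle along the length and under 1 mm across. I left it there.
- **Other things on the desk:** I never aimed at or gripped them, and no unexpected contact forces showed. A before/after comparison of the side view was meant to confirm they had not moved. It told me nothing, because the arm and its shadows had moved all over the picture.
- **Disagreeing measurement:** two wrist views placed the paperweight about 4 mm apart before I picked it up. I used the nearer view, and the knob was centred between the pads when I closed on it.
- **Pictures:** I viewed 13, one over the limit of 12.

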